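# Scrub the bore of the taller engine barrel with the bore brush

### The arm

A 7-joint arm with a two-finger parallel gripper is mounted at the origin on the work surface; the furniture and walls round the work are solid. World frame = base frame: x ahead of the robot, y to its left, z up, the work surface at z = 0. Lengths are in m, angles in rad, forces in N, time in s.
With the tool pointing down it reaches from about 0.4 to 0.9 m from the base axis. Payload 5.6 kg.
Tool frame: the origin (TCP) lies midway between the tips of the shut fingers; the grasp point (between the pads) lies 19 mm behind it (robot.tcp_to_grasp is the distance from the TCP to the grasp point, in m); z points along the fingers, y is the direction in which the jaws open and shut (so a half turn about z gives the same grasp; the last joint's range is limited). The gripper opens to 92 mm and grips with 3 to 60 N. Pads are 20 mm wide; open, the fingers measure 128 mm over their backs; the gripper's body (75 mm by 189 mm) begins 69 mm behind the grasp point.
Start: joints at [1.137, 0.468, -0.012, 1.603, 0.006, 1.071, -0.056], TCP at [0.248, -0.601, 0.215] pointing down, gripper open.
Joint ranges: [-2.53, 2.53], [-0.31, 2.02], [-1.57, 1.55], [0.28, 2.44], [-1.29, 4.43], [0.15, 1.84], [-2.92, 2.92]. Speed limits (rad/s): [2.57, 2.57, 3.14, 3.14, 3.14, 3.14, 3.14].

### API

Orientations are given as a 3x3 rotation matrix whose columns are the frame's x, y, z axes.
In Python, from workcell import robot, cams gives the robot as it stands.
- The arm moves only by the shell command python3 -m pendant 'ROWS' [FORCE]. ROWS is JSON, a list of rows, each an object with "travel": the shift along the tool's x, y, z in m, a list of three; "twist": the turn, a rotation vector about the tool's x, y, z in degrees, a list of three; "fingers": the finger opening in m, from 0 to 0.0919. A call has 1 to 20 rows; each row shifts and turns the commanded pose from where the row before left it, along the tool's axes as they then stand; what a row does not reach is not made up. A row lasts 1/12 s, in which the tool goes at most 41.7 mm and 7.16 degrees, less where a joint would pass 70% of its speed; a pose out of reach is approached as far as the arm can. A call with a gripper value outside its range is refused whole. The fingers move at their own pace and stop on an object; FORCE is the grip in N (left out, the last holds). Time passes only in rows, so rows that do not move let the fingers close. It gives the time, the measured TCP pose, the force and the opening at its end, in the units of the state.
- robot.state(): the state, without advancing time (a new reading comes with each control period).
- cams.capture(name): name is "scene" or "top"; returns a dict with "image" (384x512x3 uint8, red, green, blue), "vertical_fov" (degrees; the focal length in pixels is half the picture's height over the tangent of half this angle, whatever the lens; pixels are square), "cx", "cy" (the principal point, pixels), "dist" ([k1, k2, p1, p2, k3] as OpenCV has them; the pictures are not rectified), "R" (3x3) and "t" (3): a world point X has camera coordinates R X + t. Camera axes: x right, y down, z forward; pixel columns grow to the right and rows downward; lengths in m; the calibration is good to about 2 mm. A picture is of the moment at which its call begins. There is no depth.
- robot.close_job(): hands the job in, once; it reports no verdict.
The state is a dict: "time_s": time; "joints": joint angles; "joint_velocities": joint speeds; "joint_efforts": joint torques, N m; "position": TCP position; "ee_rot": TCP orientation; "contact_force": force on the tool from outside, world axes, zero at the start; "torque": the same for the moment, N m; "finger_gap": finger opening in m.
Only numpy, scipy, OpenCV 4.12 (cv2) and the standard library are available. Lean on these libraries where they do the work, as an engineer would, in place of code of your own. Each camera call takes 0.05 s, during which the arm holds its last target.

### The job

Take the long-handled bore brush from its rack and scrub out the bore of the taller of the two engine barrels: three strokes, each right down to the bottom and back up until the bristles show above the barrel's top face. Then hang the brush back in the rack as it was, and leave it there. Do not shove either barrel out of its place or disturb the piston and the tub behind them.

Things in the scene. Friction and masses are not known exactly. Their poses are not given: they have to be found in the camera images.
- tall_bore (a point): Centre of the mouth of the bore in the taller barrel's top face, 86 mm above the bench; z up. The bore is about 56 mm wide and runs straight down through the barrel to the bench. The barrel: dark finned engine cylinder, 2.2 kg, loose on the bench, taller than the other (86 against 76 mm), smaller top face (125 x 145 mm), exhaust flange with studs on its -y side.
- barrel_low: The other finned engine barrel, not to be brushed: 76 mm high, paler, larger top face (137 x 175 mm), also with an open bore. Origin at the centre of its underside.
- rack: Steel brush rack fixed to the bench, origin on the bench below the seat. Base plate 115 x 90 x 8 mm; post 56 mm behind the seat (+x); on top two prongs 12 mm wide, 6 mm thick, with a 14 mm slot between, open on the -x side, each ending in a lip 6 mm high. Nothing stands above 146 mm. The stem hangs in the slot, the collar on the prongs behind the lips.
- rack_seat (a point): Centre of the rack's seat, level with the prongs' upper side, 140 mm above the bench; x, y axes as the rack's. Slot's closed end 8 mm behind it (+x), lips 22 to 27 mm in front (-x). To free the brush, raise it more than 6 mm (at most 45), then draw it out along -x by 60 mm or more before lifting it higher, as the bristle head is wider than the fork; hang it in reverse.
- brush_handle (a point): Centre of the brush's round wooden handle, the place to grip; z runs up along the brush. 188 mm above the bench in the rack. Brush: 200 mm long, 0.16 kg, hanging upright. The handle is 27 mm thick and covers 116 to 200 mm above the tip; this point is 158 mm above the tip.
- brush_collar (a point): Centre of the underside of the brush's steel collar (34 mm wide, 6 mm thick), 48 mm below the handle's centre and 110 mm above the tip; it coincides with the rack's seat when the brush hangs there. Below it a steel stem 8 mm thick runs down to the bristles.
- brush_tip (a point): Lowest point of the brush, the middle of the foot of its bristle head, 158 mm below the handle's centre. The round wire bristle head is 50 mm long and 54 mm across; its stiff core is 50 mm across with a bevelled foot.
- piston: Bystander: aluminium piston, 55 mm wide and 54 mm high, standing crown up. Origin at the centre of its underside.
- tub: Bystander: open plastic tub, 101 mm wide, 108 mm high, upright. Origin at the centre of its underside.

How it is judged:
By the outcome, as a careful person would: the job done as asked, in the order asked, and still so for the second after the job is handed in, with the robot touching nothing.
It also fails if it takes over 58 s, if anything falls off the work surface, if the arm or the gripper's body presses on something with over 40 N, if the wrist force passes 120 N, or if a joint passes its speed limit or range.

## Working session

There is one attempt and no reset: what is moved stays moved. The work goes in short steps, Python scripts to look and compute and a shell command to move; the robot and the scene stay as the last step left them, time stands still between calls to the robot, and variables do not carry over. Pictures are saved under pics/ and viewed, and the job is handed in when it is done.

```bash
mkdir -p pics; ls
python3 - <<'E'
from workcell import robot,cams
import cv2,numpy as np
s=robot.state()
for k,v in s.items(): print(k,np.round(v,4).tolist())
for n in("scene","top"):
    c=cams.capture(n); cv2.imwrite(f"pics/{n}0.png",c["image"][:,:,::-1])
    print(n,c["vertical_fov"],c["cx"],c["cy"],c["dist"],np.round(c["R"],4).tolist(),np.round(c["t"],4).tolist())
E
```

```text
pics
time_s 0.0
joints [1.137, 0.4684, -0.0116, 1.6036, 0.006, 1.0714, -0.0563]
joint_velocities [0.0007, 0.0015, 0.0007, -0.0007, 0.0005, 0.0013, 0.0001]
joint_efforts [0.0002, -52.0573, -0.012, -24.3755, -0.0566, 0.0172, 0.0002]
position [0.2473, -0.6005, 0.2137]
ee_rot [[0.9246, 0.3808, -0.0008], [0.3808, -0.9246, 0.0016], [-0.0001, -0.0017, -1.0]]
contact_force [0.289, 0.0893, -0.0179]
torque [-0.047, -0.0011, 0.0179]
finger_gap 0.0919
scene 57.93080206353757 253.66295204647224 194.65882639455836 [-0.0163873  0.         0.         0.         0.       ] [[-0.7098, -0.7044, 0.0039], [-0.442, 0.441, -0.7811], [0.5485, -0.5562, -0.6244]] [0.4444, 0.335, 0.6575]
top 47.66869312521015 256.36943481355814 192.24974066262402 [-0.12868431  0.          0.          0.          0.        ] [[0.0023, -0.9996, 0.0297], [-0.9932, -0.0058, -0.1159], [0.1161, -0.0292, -0.9928]] [0.0391, 0.6001, 0.9986]
```

View pics/scene0.png

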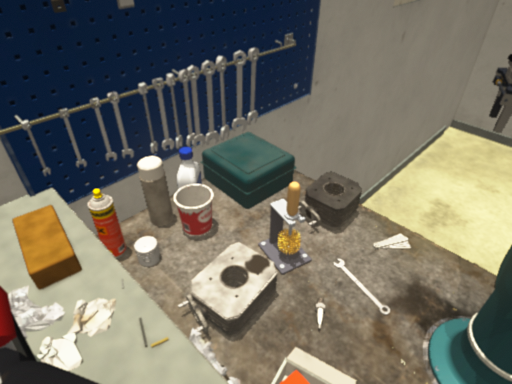

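View pics/top0.png

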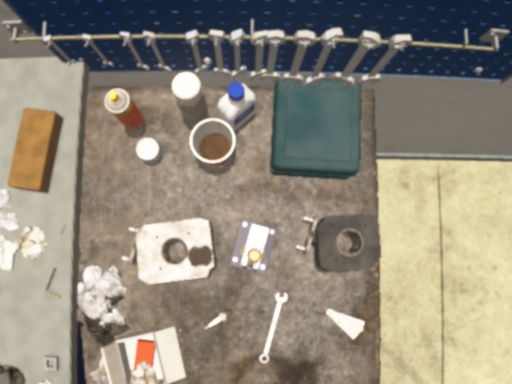

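```bash
cat > h.py <<'E'
import cv2,numpy as np
from workcell import robot,cams
def K(c):
    f=c["image"].shape[0]/2/np.tan(np.radians(c["vertical_fov"])/2)
    return np.array([[f,0,c["cx"]],[0,f,c["cy"]],[0,0,1]])
def proj(c,P):
    P=np.atleast_2d(np.array(P,float))
    r,_=cv2.Rodrigues(np.array(c["R"]))
    return cv2.projectPoints(P,r,np.array(c["t"],float),K(c),np.array(c["dist"],float))[0].reshape(-1,2)
def onz(c,uv,z):
    n=cv2.undistortPoints(np.array(uv,float).reshape(-1,1,2),K(c),np.array(c["dist"],float)).reshape(-1,2)
    R=np.array(c["R"]);o=-R.T@np.array(c["t"])
    d=np.c_[n,np.ones(len(n))]@R
    return o+d*((z-o[2])/d[:,2])[:,None]
def crop(c,fn,x0,y0,x1,y1,s):
    im=cv2.resize(c["image"][y0:y1,x0:x1,::-1],None,fx=s,fy=s,interpolation=cv2.INTER_CUBIC)
    cv2.imwrite("pics/"+fn,im)
E
python3 - <<'E'
from h import *
t=cams.capture("top");s=cams.capture("scene")
crop(t,"t1.png",225,200,385,290,5)
crop(s,"s1.png",250,160,370,280,5)
E
```

```text
(no output)
```

View pics/t1.png

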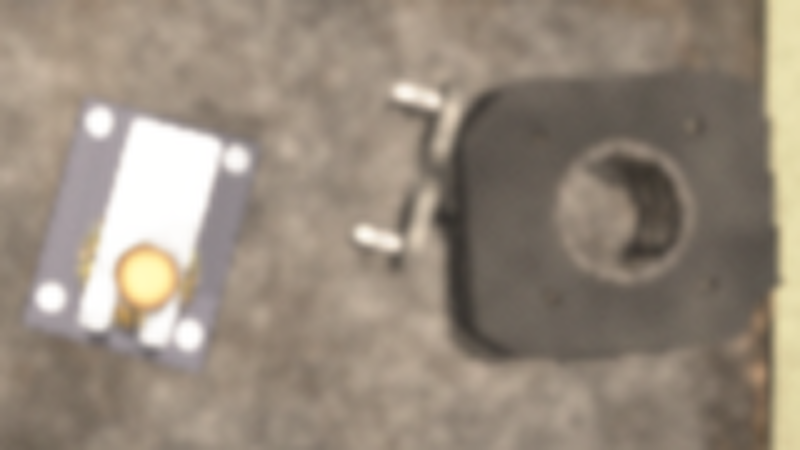

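View pics/s1.png

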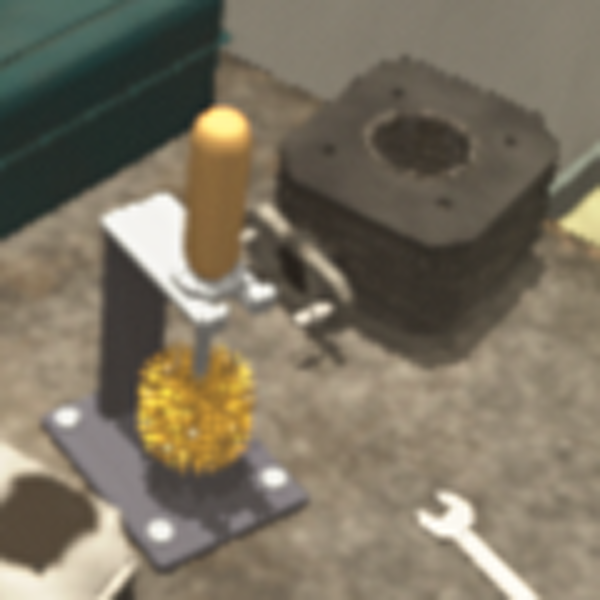

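```bash
cat > m.py <<'E'
from h import *
t=cams.capture("top");s=cams.capture("scene")
def T(x,y):return [225+(x+.5)/5-.5,200+(y+.5)/5-.5]
def S(x,y):return [250+(x+.5)/5-.5,160+(y+.5)/5-.5]
print("bore top",onz(t,[T(624,210.5)],.086)); print("bore scene",onz(s,[S(420,143)],.086))
for nm,p in dict(l=(553,210),r=(695,210),t=(624,138),b=(624,283)).items(): print(nm,onz(t,[T(*p)],.086)[0])
sc=onz(t,[T(98,122),T(237,158),T(50,296),T(188,335)],.009);print(sc, sc.mean(0))
for a,b in((0,1),(2,3),(2,0),(3,1)):
    d=sc[b]-sc[a];print(np.degrees(np.arctan2(d[1],d[0])),np.linalg.norm(d))
sc2=onz(s,[S(67,416),S(160,530),S(273,478)],.009);print(sc2)
print("handle top",onz(t,[T(148,277)],.229))
# prong ends / slab corners in top
pc=onz(t,[T(133,117),T(222,138),T(80,325),T(170,345)],.14);print(pc)
for a,b in((2,0),(3,1)):
    d=pc[b]-pc[a];print(np.degrees(np.arctan2(d[1],d[0])),np.linalg.norm(d))
E
python3 m.py
```

```text
bore top [[ 0.48261975 -0.16744557  0.086     ]]
bore scene [[ 0.48010385 -0.16679813  0.086     ]]
l [ 0.4829571 -0.1348852  0.086    ]
r [ 0.48269896 -0.20026139  0.086     ]
t [ 0.51535278 -0.16801041  0.086     ]
b [ 0.45004214 -0.16694696  0.086     ]
[[0.52549666 0.06997491 0.009     ]
 [0.50834628 0.00276682 0.009     ]
 [0.44195241 0.09258529 0.009     ]
 [0.42346789 0.02635629 0.009     ]] [0.47481581 0.04792083 0.009     ]
-104.31541699534296 0.0693618226054714
-105.59442156077947 0.06876014432221877
-15.143724741085288 0.08654982095477841
-15.531718690271298 0.08809542036949045
[[0.52538409 0.06695642 0.009     ]
 [0.4410679  0.0898739  0.009     ]
 [0.42286441 0.02465352 0.009     ]]
handle top [[0.45718382 0.05106586 0.229     ]]
[[0.52199869 0.05539382 0.14      ]
 [0.51324659 0.01770305 0.14      ]
 [0.43463047 0.07732856 0.14      ]
 [0.42634185 0.03955361 0.14      ]]
-14.093432528045206 0.09007962535679749
-14.113391532846913 0.08960960133299442
```

```bash
python3 -m pendant '[{"travel":[0,0,-0.013],"twist":[0,0,6.25]},{"travel":[0,0,-0.013],"twist":[0,0,6.25]},{"travel":[0,0,-0.013],"twist":[0,0,6.25]},{"travel":[0,0,-0.013],"twist":[0,0,6.25]},{"travel":[0,0,-0.013],"twist":[0,0,6.25]},{"travel":[0,0,-0.013],"twist":[0,0,6.25]},{"travel":[0,0,0]}]'
cat >> h.py <<'E'
BR=[.457,.051]; YAW=-15
def st():
    s=robot.state();R=np.array(s["ee_rot"]);p=np.array(s["position"])
    print("t",round(s["time_s"],2),"p",p.round(4),"yaw",round(np.degrees(np.arctan2(R[1,0],R[0,0])),2),"tool z",R[:,2].round(4),"gap",round(float(s["finger_gap"]),4),"F",np.round(s["contact_force"],2),"M",np.round(s["torque"],2),"q",np.round(s["joints"],2))
    return s,p,R
def to(P):
    s,p,R=st();print("tool-frame shift to",P,":",(R.T@(np.array(P)-p)).round(4))
E
python3 - <<'E'
from h import *
to([.5,-.2,.29])
E
```

```text
t 0.3 p [ 0.2475 -0.6009  0.2143] yaw 22.39 tool z [-3.e-04  5.e-04 -1.e+00] gap 0.0919 F [ 0.89 -0.11  0.19] M [ 0.   -0.03  0.07] q [ 1.14  0.47 -0.01  1.6   0.01  1.07 -0.06]
tool-frame shift to [0.5, -0.2, 0.29] : [ 0.3861 -0.2745 -0.0756]$[0]: bad value
```

```bash
python3 -m pendant '[{"travel":[0,0,-0.013],"twist":[0,0,6.25],"fingers":0.0919},{"travel":[0,0,-0.013],"twist":[0,0,6.25],"fingers":0.0919},{"travel":[0,0,-0.013],"twist":[0,0,6.25],"fingers":0.0919},{"travel":[0,0,-0.013],"twist":[0,0,6.25],"fingers":0.0919},{"travel":[0,0,-0.013],"twist":[0,0,6.25],"fingers":0.0919},{"travel":[0,0,-0.013],"twist":[0,0,6.25],"fingers":0.0919},{"travel":[0,0,0],"twist":[0,0,0],"fingers":0.0919}]'
python3 - <<'E'
from h import *
to([.5,-.2,.29])
E
```

```text
time_s: 0.88
position: [0.2481, -0.6023, 0.2955]
ee_rot: [[0.965, -0.263, 0.002], [-0.263, -0.965, -0.004], [0.003, 0.004, -1.0]]
contact_force: [0.4, -0.5, -0.4]
finger_gap: 0.0921
t 0.88 p [ 0.2481 -0.6023  0.2955] yaw -15.27 tool z [ 0.0018 -0.0045 -1.    ] gap 0.0921 F [ 0.42 -0.49 -0.36] M [ 0.04 -0.01 -0.  ] q [ 1.04  0.4   0.13  1.52 -0.05  1.22 -0.67]
tool-frame shift to [0.5, -0.2, 0.29] : [ 0.1371 -0.4544  0.0041]
```

```bash
python3 -m pendant '[{"travel":[0.0105,-0.035,0],"twist":[0,0,0],"fingers":0.0919},{"travel":[0.0105,-0.035,0],"twist":[0,0,0],"fingers":0.0919},{"travel":[0.0105,-0.035,0],"twist":[0,0,0],"fingers":0.0919},{"travel":[0.0105,-0.035,0],"twist":[0,0,0],"fingers":0.0919},{"travel":[0.0105,-0.035,0],"twist":[0,0,0],"fingers":0.0919},{"travel":[0.0105,-0.035,0],"twist":[0,0,0],"fingers":0.0919},{"travel":[0.0105,-0.035,0],"twist":[0,0,0],"fingers":0.0919},{"travel":[0.0105,-0.035,0],"twist":[0,0,0],"fingers":0.0919},{"travel":[0.0105,-0.035,0],"twist":[0,0,0],"fingers":0.0919},{"travel":[0.0105,-0.035,0],"twist":[0,0,0],"fingers":0.0919},{"travel":[0.0105,-0.035,0],"twist":[0,0,0],"fingers":0.0919},{"travel":[0.0105,-0.035,0],"twist":[0,0,0],"fingers":0.0919},{"travel":[0.0105,-0.035,0],"twist":[0,0,0],"fingers":0.0919},{"travel":[0,0,0],"twist":[0,0,0],"fingers":0.0919}]'
python3 - <<'E'
from h import *
to([.457,.051,.29])
s=cams.capture("scene");t=cams.capture("top")
def S(x,y):return [250+(x+.5)/5-.5,160+(y+.5)/5-.5]
# overlay predicted brush model
im=s["image"][:,:,::-1].copy();im2=t["image"][:,:,::-1].copy()
a=np.linspace(0,2*np.pi,60)
def ring(c,im,x,y,z,r,col):
    P=np.c_[x+r*np.cos(a),y+r*np.sin(a),z+0*a]
    for u in proj(c,P): pts.append((u,col))
out=[]
for c,fn,box in((s,"s2.png",(250,160,370,280)),(t,"t2.png",(225,200,385,290))):
    pts=[]
    for (x,y,z,r) in((*BR,.222,.0135),(*BR,.146,.0135),(*BR,.143,.017),(*BR,.06,.027),(.4815,-.167,.086,.028)): ring(c,None,x,y,z,r,0)
    x0,y0,x1,y1=box
    I=cv2.resize(c["image"][y0:y1,x0:x1,::-1],None,fx=5,fy=5,interpolation=cv2.INTER_CUBIC)
    for u,_ in pts:
        cv2.circle(I,(int((u[0]-x0+.5)*5),int((u[1]-y0+.5)*5)),1,(0,0,255),-1)
    cv2.imwrite("pics/"+fn,I)
E
```

```text
time_s: 2.05
position: [0.5013, -0.1892, 0.2919]
ee_rot: [[0.969, -0.246, 0.001], [-0.246, -0.969, 0.004], [0.0, -0.004, -1.0]]
contact_force: [1.0, 0.3, 0.2]
finger_gap: 0.092
t 2.05 p [ 0.5013 -0.1892  0.2919] yaw -14.27 tool z [ 0.0013  0.0037 -1.    ] gap 0.092 F [0.96 0.32 0.24] M [ 0.06 -0.03  0.03] q [ 0.44  0.21 -0.16  1.78  0.03  1.15 -1.55]
tool-frame shift to [0.457, 0.051, 0.29] : [-0.1022 -0.2219  0.0028]
```

View pics/s2.png

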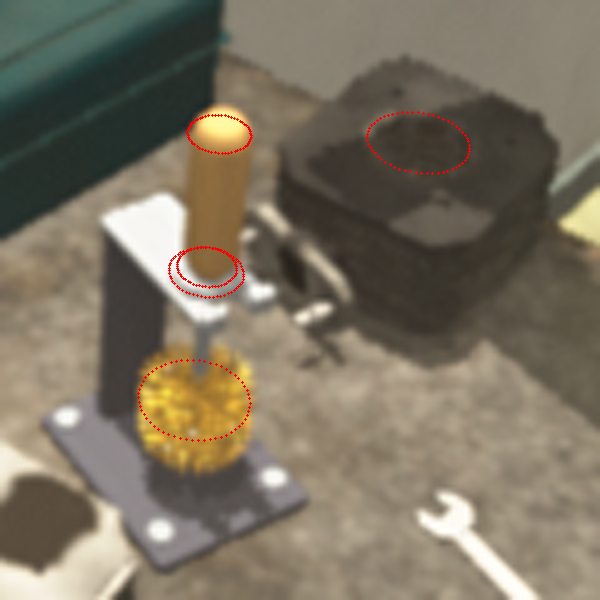

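View pics/t2.png

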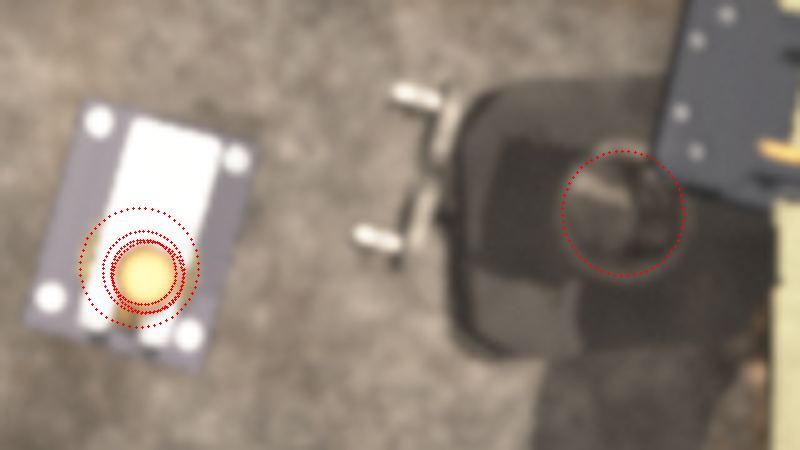

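```bash
python3 -m pendant '[{"travel":[-0.0128,-0.0278,0],"twist":[0,0,0],"fingers":0.0919},{"travel":[-0.0128,-0.0278,0],"twist":[0,0,0],"fingers":0.0919},{"travel":[-0.0128,-0.0278,0],"twist":[0,0,0],"fingers":0.0919},{"travel":[-0.0128,-0.0278,0],"twist":[0,0,0],"fingers":0.0919},{"travel":[-0.0128,-0.0278,0],"twist":[0,0,0],"fingers":0.0919},{"travel":[-0.0128,-0.0278,0],"twist":[0,0,0],"fingers":0.0919},{"travel":[-0.0128,-0.0278,0],"twist":[0,0,0],"fingers":0.0919},{"travel":[-0.0128,-0.0278,0],"twist":[0,0,0],"fingers":0.0919},{"travel":[0,0,0],"twist":[0,0,0],"fingers":0.0919},{"travel":[0,0,0],"twist":[0,0,0],"fingers":0.0919}]'
python3 - <<'E'
from h import *
to([.457,.050,.169])
E
```

```text
time_s: 2.98
position: [0.4567, 0.0438, 0.2924]
ee_rot: [[0.966, -0.258, -0.0], [-0.258, -0.966, -0.001], [0.0, 0.001, -1.0]]
contact_force: [0.4, -0.8, 0.8]
finger_gap: 0.092
t 2.98 p [0.4567 0.0438 0.2924] yaw -14.97 tool z [-1.e-04 -7.e-04 -1.e+00] gap 0.092 F [ 0.35 -0.84  0.84] M [0.04 0.01 0.03] q [ 0.16  0.08 -0.35  1.94  0.03  1.13 -2.03]
tool-frame shift to [0.457, 0.05, 0.169] : [-0.0014 -0.0061  0.1234]
```

```bash
python3 -m pendant '[{"travel":[-0.001,-0.006,0],"twist":[0,0,0],"fingers":0.0919},{"travel":[0,0,0.0247],"twist":[0,0,0],"fingers":0.0919},{"travel":[0,0,0.0247],"twist":[0,0,0],"fingers":0.0919},{"travel":[0,0,0.0247],"twist":[0,0,0],"fingers":0.0919},{"travel":[0,0,0.0247],"twist":[0,0,0],"fingers":0.0919},{"travel":[0,0,0.0247],"twist":[0,0,0],"fingers":0.0919},{"travel":[0,0,0],"twist":[0,0,0],"fingers":0.0919},{"travel":[0,0,0],"twist":[0,0,0],"fingers":0.0919}]'
python3 - <<'E'
from h import *
to([.457,.050,.169])
s=cams.capture("scene");crop(s,"s3.png",240,130,370,280,4)
t=cams.capture("top");crop(t,"t3.png",180,180,340,300,4)
E
```

```text
time_s: 3.65
position: [0.4572, 0.0488, 0.1683]
ee_rot: [[0.965, -0.263, -0.003], [-0.263, -0.965, -0.0], [-0.003, 0.001, -1.0]]
contact_force: [1.6, -0.0, 0.1]
finger_gap: 0.0919
t 3.65 p [0.4572 0.0488 0.1683] yaw -15.23 tool z [-2.9e-03 -3.0e-04 -1.0e+00] gap 0.0919 F [ 1.59 -0.01  0.13] M [ 0.06 -0.01  0.01] q [ 0.13  0.24 -0.35  2.08  0.11  0.85 -2.12]
tool-frame shift to [0.457, 0.05, 0.169] : [-0.0005 -0.0011 -0.0007]
```

View pics/s3.png

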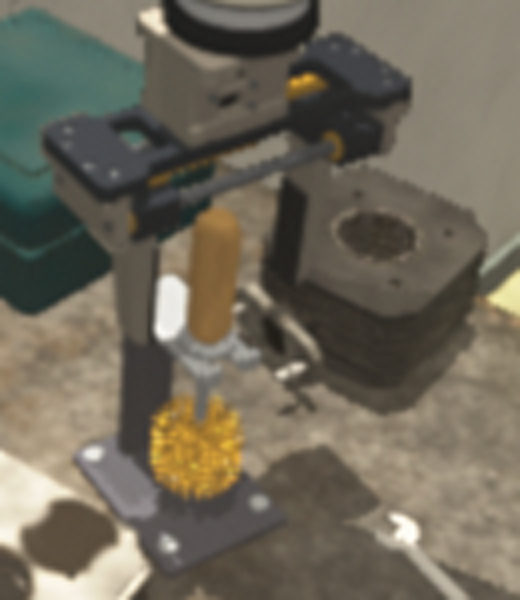

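```bash
python3 -m pendant '[{"travel":[0,0,0],"twist":[0,0,0],"fingers":0.01},{"travel":[0,0,0],"twist":[0,0,0],"fingers":0.01},{"travel":[0,0,0],"twist":[0,0,0],"fingers":0.01},{"travel":[0,0,0],"twist":[0,0,0],"fingers":0.01},{"travel":[0,0,0],"twist":[0,0,0],"fingers":0.01},{"travel":[0,0,0],"twist":[0,0,0],"fingers":0.01},{"travel":[0,0,0],"twist":[0,0,0],"fingers":0.01},{"travel":[0,0,0],"twist":[0,0,0],"fingers":0.01}]' 50
python3 - <<'E'
from h import *
st()
E
```

```text
time_s: 4.42
position: [0.4577, 0.0501, 0.1691]
ee_rot: [[0.965, -0.261, -0.0], [-0.261, -0.965, -0.0], [-0.0, 0.0, -1.0]]
contact_force: [-0.1, -0.2, -0.5]
finger_gap: 0.0407
t 4.42 p [0.4577 0.0501 0.1691] yaw -15.11 tool z [-1.e-04 -1.e-04 -1.e+00] gap 0.0407 F [-0.08 -0.23 -0.49] M [0.03 0.07 0.04] q [ 0.13  0.24 -0.35  2.08  0.11  0.85 -2.12]
```

```bash
python3 -m pendant '[{"travel":[0,0,0],"twist":[0,0,0],"fingers":0.01},{"travel":[0,0,0],"twist":[0,0,0],"fingers":0.01},{"travel":[0,0,0],"twist":[0,0,0],"fingers":0.01},{"travel":[0,0,0],"twist":[0,0,0],"fingers":0.01},{"travel":[0,0,0],"twist":[0,0,0],"fingers":0.01},{"travel":[0,0,0],"twist":[0,0,0],"fingers":0.01}]' 50
python3 - <<'E'
from h import *
st()
s=cams.capture("scene");crop(s,"s4.png",240,130,370,280,4)
E
```

```text
time_s: 4.92
position: [0.4577, 0.0502, 0.169]
ee_rot: [[0.965, -0.261, -0.0], [-0.261, -0.965, 0.0], [-0.0, -0.0, -1.0]]
contact_force: [0.2, 0.7, -0.5]
finger_gap: 0.0252
t 4.92 p [0.4577 0.0502 0.169 ] yaw -15.11 tool z [-1.e-04  1.e-04 -1.e+00] gap 0.0252 F [ 0.24  0.74 -0.52] M [ 0.14 -0.04 -0.  ] q [ 0.13  0.24 -0.35  2.08  0.11  0.85 -2.12]
```

View pics/s4.png

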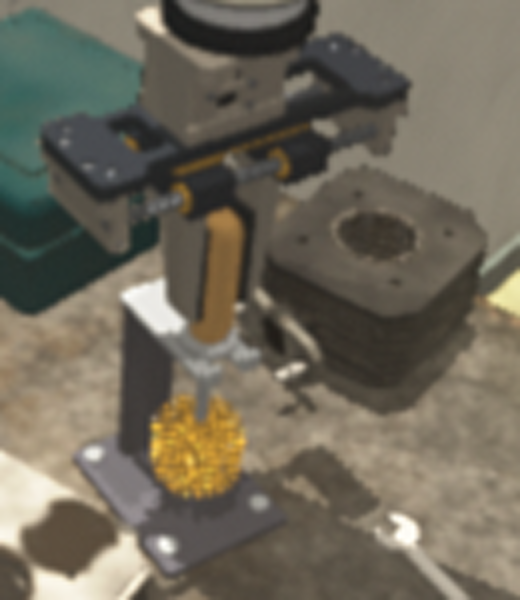

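```bash
python3 -m pendant '[{"travel":[0,0,-0.005],"twist":[0,0,0],"fingers":0.01},{"travel":[0,0,-0.008],"twist":[0,0,0],"fingers":0.01},{"travel":[0,0,-0.008],"twist":[0,0,0],"fingers":0.01},{"travel":[0,0,0],"twist":[0,0,0],"fingers":0.01},{"travel":[0,0,0],"twist":[0,0,0],"fingers":0.01}]' 50
python3 - <<'E'
from h import *
st()
s=cams.capture("scene");crop(s,"s5.png",240,130,370,280,4)
E
```

```text
time_s: 5.38
position: [0.4582, 0.0501, 0.1909]
ee_rot: [[0.965, -0.261, 0.002], [-0.261, -0.965, -0.0], [0.002, -0.0, -1.0]]
contact_force: [0.6, -0.0, -1.6]
finger_gap: 0.025
t 5.38 p [0.4582 0.0501 0.1909] yaw -15.12 tool z [ 1.8e-03 -1.0e-04 -1.0e+00] gap 0.025 F [ 0.57 -0.03 -1.61] M [0.02 0.05 0.06] q [ 0.13  0.2  -0.35  2.05  0.09  0.9  -2.1 ]
```

View pics/s5.png

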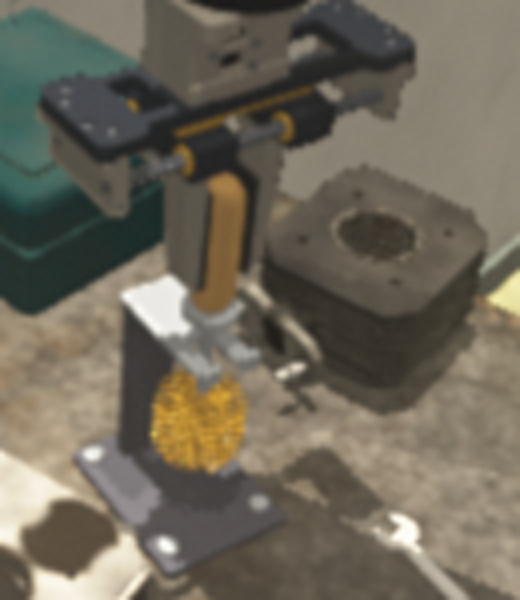

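```bash
python3 -m pendant '[{"travel":[-0.014,0,0],"twist":[0,0,0],"fingers":0.01},{"travel":[-0.014,0,0],"twist":[0,0,0],"fingers":0.01},{"travel":[-0.014,0,0],"twist":[0,0,0],"fingers":0.01},{"travel":[-0.014,0,0],"twist":[0,0,0],"fingers":0.01},{"travel":[-0.014,0,0],"twist":[0,0,0],"fingers":0.01},{"travel":[0,0,0],"twist":[0,0,0],"fingers":0.01},{"travel":[0,0,0],"twist":[0,0,0],"fingers":0.01}]' 50
python3 - <<'E'
from h import *
st()
s=cams.capture("scene");crop(s,"s6.png",240,130,390,280,4)
E
```

```text
time_s: 6.02
position: [0.3901, 0.0683, 0.1901]
ee_rot: [[0.966, -0.26, 0.0], [-0.26, -0.966, -0.0], [0.001, 0.0, -1.0]]
contact_force: [0.5, -0.2, -1.1]
finger_gap: 0.0253
t 6.02 p [0.3901 0.0683 0.1901] yaw -15.08 tool z [ 5.e-04 -4.e-04 -1.e+00] gap 0.0253 F [ 0.51 -0.23 -1.08] M [ 0.11  0.   -0.01] q [ 0.12  0.09 -0.39  2.19  0.05  0.87 -2.14]
```

View pics/s6.png

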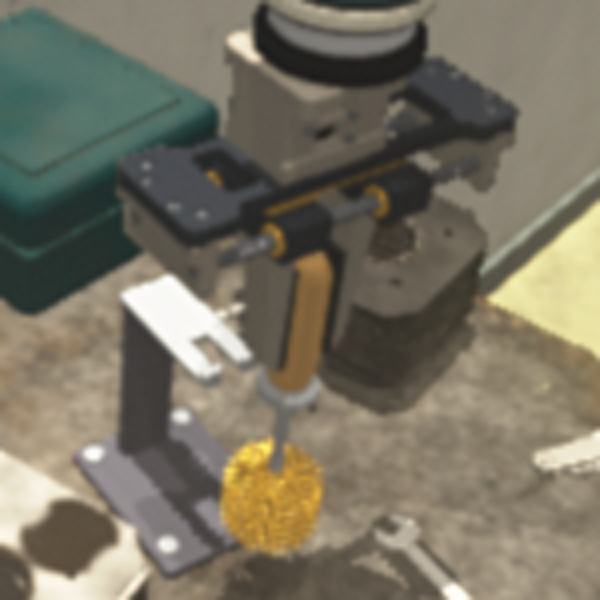

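```bash
python3 -m pendant '[{"travel":[0,0,-0.027],"twist":[0,0,0],"fingers":0.01},{"travel":[0,0,-0.027],"twist":[0,0,0],"fingers":0.01},{"travel":[0,0,-0.027],"twist":[0,0,0],"fingers":0.01},{"travel":[0,0,-0.027],"twist":[0,0,0],"fingers":0.01},{"travel":[0.0186,0.0254,0],"twist":[0,0,0],"fingers":0.01},{"travel":[0.0186,0.0254,0],"twist":[0,0,0],"fingers":0.01},{"travel":[0.0186,0.0254,0],"twist":[0,0,0],"fingers":0.01},{"travel":[0.0186,0.0254,0],"twist":[0,0,0],"fingers":0.01},{"travel":[0.0186,0.0254,0],"twist":[0,0,0],"fingers":0.01},{"travel":[0.0186,0.0254,0],"twist":[0,0,0],"fingers":0.01},{"travel":[0.0186,0.0254,0],"twist":[0,0,0],"fingers":0.01},{"travel":[0.0186,0.0254,0],"twist":[0,0,0],"fingers":0.01},{"travel":[0,0,0],"twist":[0,0,0],"fingers":0.01},{"travel":[0,0,0],"twist":[0,0,0],"fingers":0.01}]' 50
python3 - <<'E'
from h import *
to([.4815,-.167,.24])
s=cams.capture("scene");crop(s,"s7.png",260,90,410,240,4)
t=cams.capture("top");crop(t,"t7.png",260,160,440,290,4)
E
```

```text
time_s: 7.23
position: [0.4812, -0.1689, 0.2972]
ee_rot: [[0.964, -0.265, -0.001], [-0.265, -0.964, 0.0], [-0.001, 0.0, -1.0]]
contact_force: [-0.1, 0.2, -1.7]
finger_gap: 0.0253
t 7.23 p [ 0.4812 -0.1689  0.2972] yaw -15.35 tool z [-1.2e-03  1.0e-04 -1.0e+00] gap 0.0253 F [-0.09  0.23 -1.67] M [ 0.1   0.01 -0.  ] q [ 0.38  0.16 -0.12  1.84  0.02  1.15 -1.59]
tool-frame shift to [0.4815, -0.167, 0.24] : [-0.0002 -0.0019  0.0572]
```

View pics/s7.png

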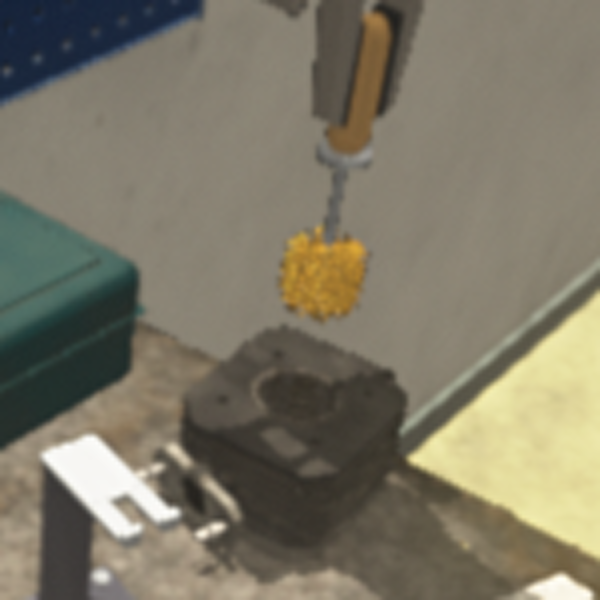

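View pics/t7.png

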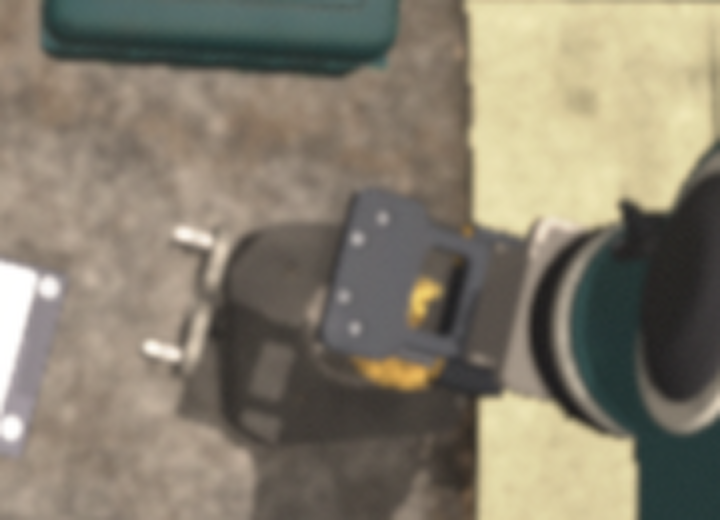

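```bash
cat >> h.py <<'E'
def overlay(c,fn,box,sc,rings,lines=()):
    x0,y0,x1,y1=box;a=np.linspace(0,2*np.pi,90)
    I=cv2.resize(c["image"][y0:y1,x0:x1,::-1],None,fx=sc,fy=sc,interpolation=cv2.INTER_CUBIC)
    f=lambda U:[(int((u[0]-x0+.5)*sc),int((u[1]-y0+.5)*sc)) for u in U]
    for x,y,z,r in rings:
        for p in f(proj(c,np.c_[x+r*np.cos(a),y+r*np.sin(a),z+0*a])): cv2.circle(I,p,0,(0,0,255),-1)
    for A,B in lines:
        p=f(proj(c,[A,B]));cv2.line(I,p[0],p[1],(255,255,0),1)
    cv2.imwrite("pics/"+fn,I)
def brushrings(p):
    x,y,z=p; T=z-.139
    return [(x,y,T+.113,.017),(x,y,T+.05,.027),(x,y,T,.025),(x,y,T+.118,.0135)],[((x,y,T),(x,y,T+.2))]
E
python3 - <<'E'
from h import *
_,p,_=st()
r,l=brushrings(p)
s=cams.capture("scene");overlay(s,"s8.png",(310,90,390,210),5,r+[(.4815,-.167,.086,.028)],l)
E
```

```text
t 7.33 p [ 0.4809 -0.1662  0.2976] yaw -15.1 tool z [-8.e-04  7.e-04 -1.e+00] gap 0.0257 F [-0.85 -0.01 -1.62] M [ 0.09  0.   -0.01] q [ 0.38  0.16 -0.13  1.84  0.02  1.15 -1.59]
```

View pics/s8.png

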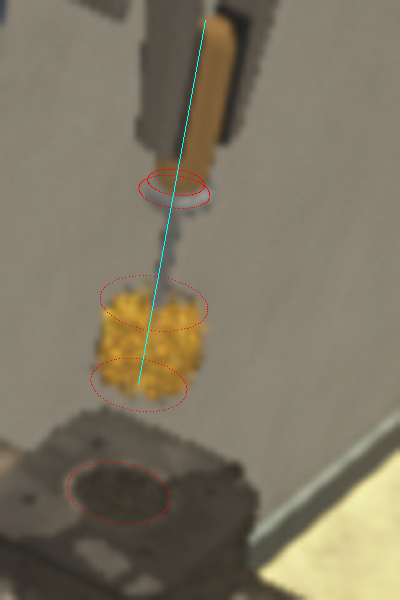

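Run:
```python
from h import *
_,p,_=st()
s=cams.capture("scene");crop(s,"s9.png",325,85,375,175,10)
hsv=cv2.cvtColor(s["image"],cv2.COLOR_RGB2HSV)
r,l=brushrings(p)
m=(hsv[:,:,1]>120)&(hsv[:,:,0]>12)&(hsv[:,:,0]<32)
m[:,:320]=0;m[:,380:]=0
u=proj(s,[np.array(p)+[0,0,-.139+h] for h in np.linspace(0,.2,41)])
for v in range(92,172,2):
    xs=np.where(m[v])[0]; c=np.interp(v,u[::-1,1][::-1] if u[0,1]<u[-1,1] else u[::-1,1],u[::-1,0])
    if len(xs): print(v,xs.min(),xs.max(),(xs.min()+xs.max())/2,"pred",round(c,1))
```

```text
t 7.38 p [ 0.4809 -0.1658  0.2978] yaw -15.04 tool z [-5.e-04  5.e-04 -1.e+00] gap 0.0256 F [ 0.22 -0.17 -1.42] M [0.06 0.02 0.  ] q [ 0.38  0.15 -0.13  1.84  0.02  1.15 -1.59]
94 350 355 352.5 pred 350.5
96 351 356 353.5 pred 350.1
98 350 356 353.0 pred 349.8
100 350 356 353.0 pred 349.4
102 350 356 353.0 pred 349.0
104 349 355 352.0 pred 348.7
106 349 355 352.0 pred 348.3
108 349 354 351.5 pred 347.9
110 348 354 351.0 pred 347.6
112 348 354 351.0 pred 347.2
114 348 353 350.5 pred 346.8
116 347 353 350.0 pred 346.5
118 347 352 349.5 pred 346.1
120 347 351 349.0 pred 345.7
122 345 351 348.0 pred 345.4
124 342 350 346.0 pred 345.0
126 343 349 346.0 pred 344.6
148 337 337 337.0 pred 340.6
150 332 348 340.0 pred 340.2
152 330 349 339.5 pred 339.9
154 330 349 339.5 pred 339.5
156 330 350 340.0 pred 339.1
158 330 349 339.5 pred 338.7
160 330 349 339.5 pred 338.4
162 330 348 339.0 pred 338.0
164 330 348 339.0 pred 337.6
166 331 347 339.0 pred 337.3
168 335 344 339.5 pred 337.2
```

View pics/s9.png

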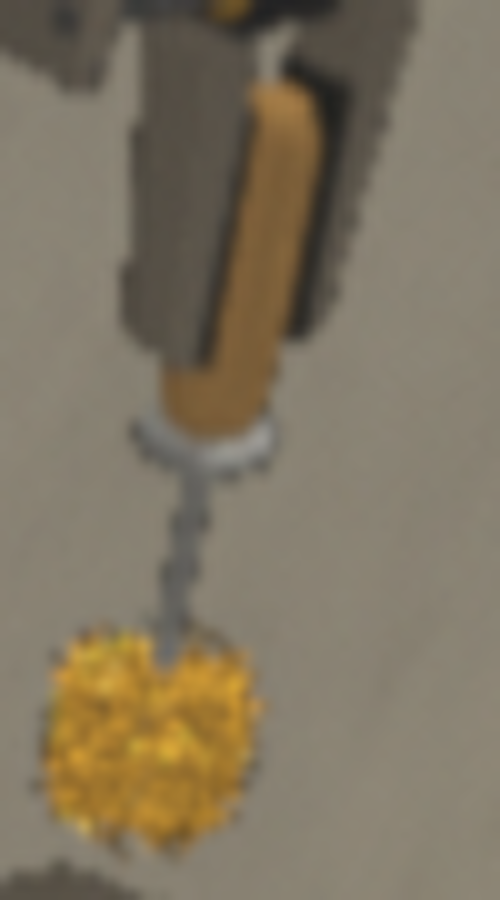

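Run:
```python
from h import *
s=cams.capture("scene");t=cams.capture("top")
s["image"]=cv2.imread("pics/scene0.png")[:,:,::-1];t["image"]=cv2.imread("pics/top0.png")[:,:,::-1]
for c in(s,t): c["image"]=cv2.convertScaleAbs(np.ascontiguousarray(c["image"]),alpha=1.8)
R=[(.4815,-.167,.086,.0325),(.4815,-.167,.086,.028)]
overlay(s,"s10.png",(300,165,370,215),10,R);overlay(t,"t10.png",(310,215,385,275),10,R)
```

```text
(no output)
```

View pics/s10.png

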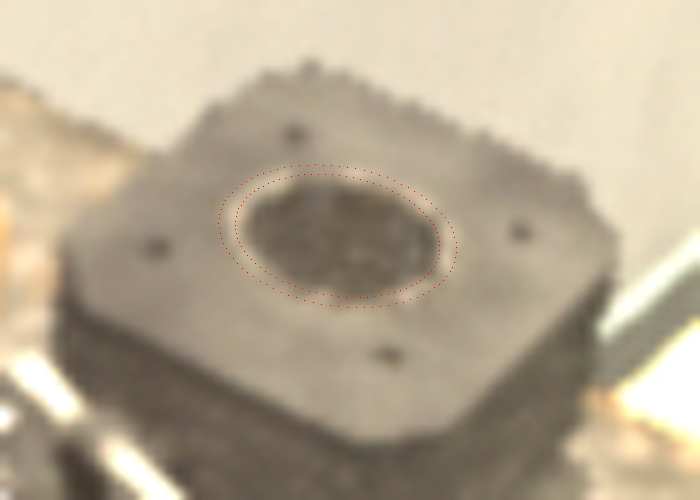

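View pics/t10.png

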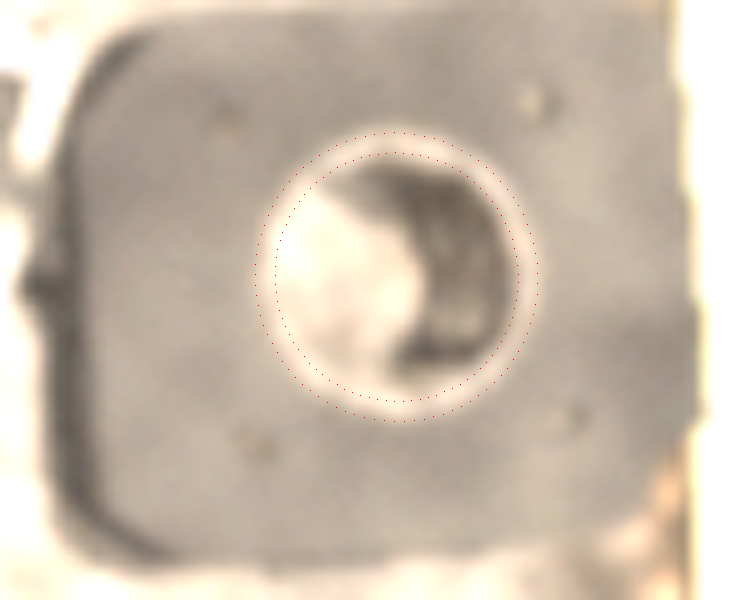

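```bash
python3 -m pendant '[{"travel":[0.0014,0.0009,0.015],"twist":[0,0,0],"fingers":0.01},{"travel":[0,0,0.015],"twist":[0,0,0],"fingers":0.01},{"travel":[0,0,0.015],"twist":[0,0,0],"fingers":0.01},{"travel":[0,0,0.014],"twist":[0,0,0],"fingers":0.01},{"travel":[0,0,0.004],"twist":[0,0,0],"fingers":0.01},{"travel":[0,0,0],"twist":[0,0,0],"fingers":0.01},{"travel":[0,0,0],"twist":[0,0,0],"fingers":0.01},{"travel":[0,0,0],"twist":[0,0,0],"fingers":0.01}]' 50
python3 - <<'E'
from h import *
_,p,_=st()
r,l=brushrings(p)
s=cams.capture("scene");overlay(s,"s11.png",(310,125,380,215),6,[]);t=cams.capture("top");crop(t,"t11.png",300,200,400,280,7)
st()
E
```

```text
time_s: 8.2
position: [0.4826, -0.1679, 0.2361]
ee_rot: [[0.965, -0.26, 0.002], [-0.26, -0.965, -0.001], [0.002, 0.0, -1.0]]
contact_force: [-0.2, 0.2, -1.8]
finger_gap: 0.0251
t 8.2 p [ 0.4826 -0.1679  0.2361] yaw -15.09 tool z [ 1.8e-03 -6.0e-04 -1.0e+00] gap 0.0251 F [-0.21  0.23 -1.78] M [ 0.09  0.04 -0.  ] q [ 0.38  0.22 -0.13  1.91  0.03  1.02 -1.6 ]
t 8.3 p [ 0.4825 -0.1679  0.236 ] yaw -15.11 tool z [ 1.7e-03 -6.0e-04 -1.0e+00] gap 0.0255 F [-1.24  0.35 -2.3 ] M [0.07 0.03 0.02] q [ 0.38  0.22 -0.13  1.91  0.03  1.02 -1.6 ]
```

View pics/s11.png

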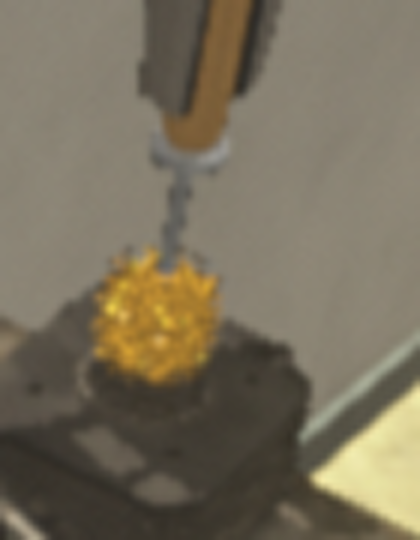

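View pics/t11.png

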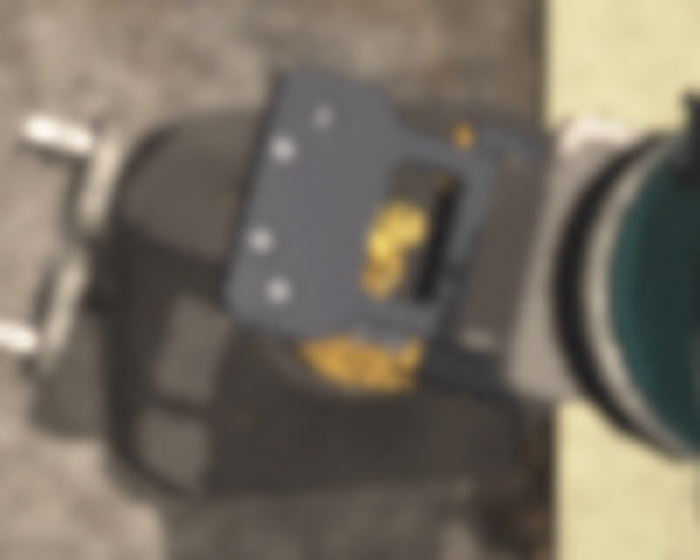

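```bash
python3 -m pendant '[{"travel":[0,0,0.004],"twist":[0,0,0],"fingers":0.01},{"travel":[0,0,0.004],"twist":[0,0,0],"fingers":0.01},{"travel":[0,0,0.004],"twist":[0,0,0],"fingers":0.01},{"travel":[0,0,0.004],"twist":[0,0,0],"fingers":0.01},{"travel":[0,0,0.003],"twist":[0,0,0],"fingers":0.01},{"travel":[0,0,0.003],"twist":[0,0,0],"fingers":0.01}]' 50
python3 - <<'E'
from h import *
st()
E
```

```text
time_s: 8.8
position: [0.4818, -0.1678, 0.2125]
ee_rot: [[0.965, -0.261, -0.001], [-0.261, -0.965, 0.0], [-0.001, -0.0, -1.0]]
contact_force: [1.2, 0.4, -1.7]
finger_gap: 0.0254
t 8.8 p [ 0.4818 -0.1678  0.2125] yaw -15.11 tool z [-5.e-04  1.e-04 -1.e+00] gap 0.0254 F [ 1.16  0.38 -1.7 ] M [0.06 0.02 0.02] q [ 0.38  0.24 -0.13  1.94  0.04  0.97 -1.6 ]
```

```bash
python3 -m pendant '[{"travel":[0,0,0.004],"twist":[0,0,0],"fingers":0.01},{"travel":[0,0,0.004],"twist":[0,0,0],"fingers":0.01},{"travel":[0,0,0.004],"twist":[0,0,0],"fingers":0.01},{"travel":[0,0,0.004],"twist":[0,0,0],"fingers":0.01},{"travel":[0,0,0.004],"twist":[0,0,0],"fingers":0.01}]' 50
python3 - <<'E'
from h import *
st()
s=cams.capture("scene");crop(s,"s12.png",300,125,380,215,6)
E
```

```text
time_s: 9.22
position: [0.4819, -0.1678, 0.1926]
ee_rot: [[0.965, -0.261, -0.0], [-0.261, -0.965, -0.0], [-0.0, 0.0, -1.0]]
contact_force: [0.3, 0.6, -1.8]
finger_gap: 0.0254
t 9.22 p [ 0.4819 -0.1678  0.1926] yaw -15.11 tool z [-1.e-04 -0.e+00 -1.e+00] gap 0.0254 F [ 0.33  0.59 -1.81] M [ 0.01 -0.03  0.04] q [ 0.38  0.27 -0.12  1.96  0.04  0.92 -1.6 ]
```

View pics/s12.png

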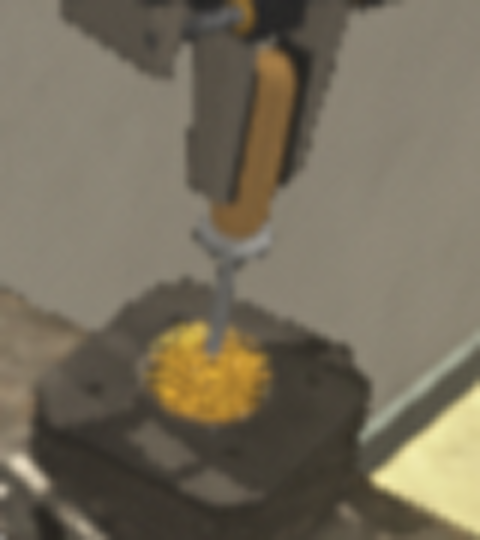

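```bash
python3 -m pendant '[{"travel":[0,0,0.006],"twist":[0,0,0],"fingers":0.01},{"travel":[0,0,0.006],"twist":[0,0,0],"fingers":0.01},{"travel":[0,0,0.006],"twist":[0,0,0],"fingers":0.01},{"travel":[0,0,0.006],"twist":[0,0,0],"fingers":0.01},{"travel":[0,0,0.006],"twist":[0,0,0],"fingers":0.01},{"travel":[0,0,0.006],"twist":[0,0,0],"fingers":0.01},{"travel":[0,0,0.006],"twist":[0,0,0],"fingers":0.01},{"travel":[0,0,0.004],"twist":[0,0,0],"fingers":0.01},{"travel":[0,0,0],"twist":[0,0,0],"fingers":0.01}]' 50
python3 - <<'E'
from h import *
st()
E
```

```text
time_s: 10.02
position: [0.4813, -0.1677, 0.146]
ee_rot: [[0.965, -0.261, -0.002], [-0.261, -0.965, 0.001], [-0.002, -0.0, -1.0]]
contact_force: [0.1, 0.3, -1.5]
finger_gap: 0.025
t 10.02 p [ 0.4813 -0.1677  0.146 ] yaw -15.11 tool z [-1.7e-03  5.0e-04 -1.0e+00] gap 0.025 F [ 0.13  0.26 -1.48] M [0.05 0.04 0.02] q [ 0.37  0.33 -0.12  2.    0.05  0.82 -1.61]
```

Tip about 7 mm above the bench. Next I feel for the bottom.

```bash
python3 -m pendant '[{"travel":[0,0,0.002],"twist":[0,0,0],"fingers":0.01},{"travel":[0,0,0.002],"twist":[0,0,0],"fingers":0.01},{"travel":[0,0,0.001],"twist":[0,0,0],"fingers":0.01},{"travel":[0,0,0],"twist":[0,0,0],"fingers":0.01}]' 50
python3 -m pendant '[{"travel":[0,0,0.0015],"twist":[0,0,0],"fingers":0.01},{"travel":[0,0,0],"twist":[0,0,0],"fingers":0.01}]' 50
python3 -m pendant '[{"travel":[0,0,0.001],"twist":[0,0,0],"fingers":0.01},{"travel":[0,0,0],"twist":[0,0,0],"fingers":0.01}]' 50
```

```text
time_s: 10.35
position: [0.4819, -0.1678, 0.142]
ee_rot: [[0.965, -0.261, -0.0], [-0.261, -0.965, -0.0], [-0.0, 0.0, -1.0]]
contact_force: [0.2, 0.4, -2.2]
finger_gap: 0.0251
time_s: 10.52
position: [0.4819, -0.1678, 0.1405]
ee_rot: [[0.965, -0.261, -0.0], [-0.261, -0.965, -0.0], [-0.0, 0.0, -1.0]]
contact_force: [0.8, 0.6, -2.1]
finger_gap: 0.0256
time_s: 10.68
position: [0.4819, -0.1678, 0.1395]
ee_rot: [[0.965, -0.261, -0.0], [-0.261, -0.965, -0.0], [-0.0, 0.0, -1.0]]
contact_force: [0.8, 0.4, -1.0]
finger_gap: 0.0255
```

```bash
python3 -m pendant '[{"travel":[0,0,0.0007],"twist":[0,0,0],"fingers":0.01},{"travel":[0,0,0],"twist":[0,0,0],"fingers":0.01}]' 50; python3 -m pendant '[{"travel":[0,0,0.0006],"twist":[0,0,0],"fingers":0.01},{"travel":[0,0,0],"twist":[0,0,0],"fingers":0.01}]' 50
```

```text
time_s: 10.85
position: [0.4821, -0.1679, 0.139]
ee_rot: [[0.965, -0.261, 0.0], [-0.261, -0.965, -0.0], [0.0, 0.0, -1.0]]
contact_force: [0.0, 0.2, 0.1]
finger_gap: 0.0254
time_s: 11.02
position: [0.4823, -0.168, 0.139]
ee_rot: [[0.965, -0.261, 0.001], [-0.261, -0.965, -0.0], [0.001, 0.0, -1.0]]
contact_force: [-1.6, 0.8, 5.0]
finger_gap: 0.0251
```

```bash
python3 -m pendant '[{"travel":[0,0,-0.008],"twist":[0,0,0],"fingers":0.01},{"travel":[0,0,-0.008],"twist":[0,0,0],"fingers":0.01},{"travel":[0,0,-0.008],"twist":[0,0,0],"fingers":0.01},{"travel":[0,0,-0.008],"twist":[0,0,0],"fingers":0.01},{"travel":[0,0,-0.008],"twist":[0,0,0],"fingers":0.01},{"travel":[0,0,-0.008],"twist":[0,0,0],"fingers":0.01},{"travel":[0,0,-0.008],"twist":[0,0,0],"fingers":0.01},{"travel":[0,0,-0.006],"twist":[0,0,0],"fingers":0.01},{"travel":[0,0,0],"twist":[0,0,0],"fingers":0.01},{"travel":[0,0,0],"twist":[0,0,0],"fingers":0.01}]' 50
python3 - <<'E'
from h import *
st()
s=cams.capture("scene");crop(s,"s13.png",300,125,380,215,6)
st()
E
```

```text
time_s: 11.85
position: [0.482, -0.1679, 0.2006]
ee_rot: [[0.965, -0.261, 0.001], [-0.261, -0.965, -0.0], [0.001, 0.0, -1.0]]
contact_force: [0.1, 0.2, -1.6]
finger_gap: 0.0253
t 11.85 p [ 0.482  -0.1679  0.2006] yaw -15.11 tool z [ 6.e-04 -3.e-04 -1.e+00] gap 0.0253 F [ 0.12  0.18 -1.61] M [ 0.07 -0.    0.01] q [ 0.38  0.26 -0.13  1.95  0.04  0.94 -1.6 ]
t 11.9 p [ 0.4817 -0.1678  0.2001] yaw -15.11 tool z [-3.e-04  0.e+00 -1.e+00] gap 0.025 F [-0.24 -0.6  -1.9 ] M [-0.    0.05 -0.04] q [ 0.38  0.26 -0.13  1.95  0.04  0.94 -1.6 ]
```

View pics/s13.png

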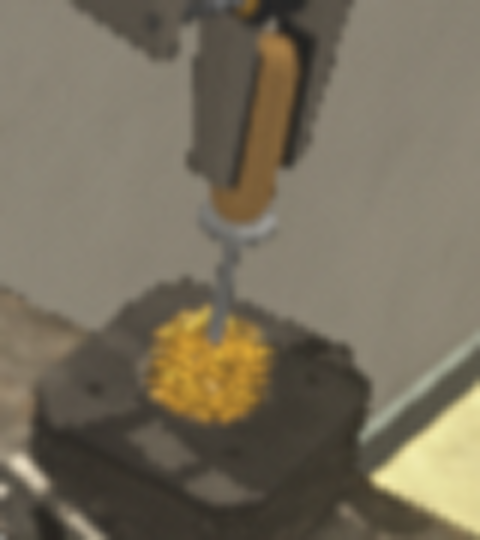

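Bristles stand well above the top face (head centred at about (210,365) in the crop) and the barrel has not moved. Second stroke.

```bash
python3 -m pendant '[{"travel":[0,0,0.008],"twist":[0,0,0],"fingers":0.01},{"travel":[0,0,0.008],"twist":[0,0,0],"fingers":0.01},{"travel":[0,0,0.008],"twist":[0,0,0],"fingers":0.01},{"travel":[0,0,0.008],"twist":[0,0,0],"fingers":0.01},{"travel":[0,0,0.008],"twist":[0,0,0],"fingers":0.01},{"travel":[0,0,0.008],"twist":[0,0,0],"fingers":0.01},{"travel":[0,0,0.008],"twist":[0,0,0],"fingers":0.01},{"travel":[0,0,0.004],"twist":[0,0,0],"fingers":0.01},{"travel":[0,0,0.0015],"twist":[0,0,0],"fingers":0.01},{"travel":[0,0,0],"twist":[0,0,0],"fingers":0.01},{"travel":[0,0,0],"twist":[0,0,0],"fingers":0.01},{"travel":[0,0,0],"twist":[0,0,0],"fingers":0.01}]' 50
```

```text
time_s: 12.9
position: [0.482, -0.1678, 0.139]
ee_rot: [[0.965, -0.261, 0.0], [-0.261, -0.965, -0.0], [0.0, 0.0, -1.0]]
contact_force: [-1.0, 1.3, 3.3]
finger_gap: 0.0254
```

```bash
python3 -m pendant '[{"travel":[0,0,-0.008],"twist":[0,0,0],"fingers":0.01},{"travel":[0,0,-0.008],"twist":[0,0,0],"fingers":0.01},{"travel":[0,0,-0.008],"twist":[0,0,0],"fingers":0.01},{"travel":[0,0,-0.008],"twist":[0,0,0],"fingers":0.01},{"travel":[0,0,-0.008],"twist":[0,0,0],"fingers":0.01},{"travel":[0,0,-0.008],"twist":[0,0,0],"fingers":0.01},{"travel":[0,0,-0.008],"twist":[0,0,0],"fingers":0.01},{"travel":[0,0,-0.006],"twist":[0,0,0],"fingers":0.01},{"travel":[0,0,0],"twist":[0,0,0],"fingers":0.01},{"travel":[0,0,0],"twist":[0,0,0],"fingers":0.01}]' 50
python3 -m pendant '[{"travel":[0,0,0.008],"twist":[0,0,0],"fingers":0.01},{"travel":[0,0,0.008],"twist":[0,0,0],"fingers":0.01},{"travel":[0,0,0.008],"twist":[0,0,0],"fingers":0.01},{"travel":[0,0,0.008],"twist":[0,0,0],"fingers":0.01},{"travel":[0,0,0.008],"twist":[0,0,0],"fingers":0.01},{"travel":[0,0,0.008],"twist":[0,0,0],"fingers":0.01},{"travel":[0,0,0.008],"twist":[0,0,0],"fingers":0.01},{"travel":[0,0,0.004],"twist":[0,0,0],"fingers":0.01},{"travel":[0,0,0.0017],"twist":[0,0,0],"fingers":0.01},{"travel":[0,0,0],"twist":[0,0,0],"fingers":0.01},{"travel":[0,0,0],"twist":[0,0,0],"fingers":0.01},{"travel":[0,0,0],"twist":[0,0,0],"fingers":0.01}]' 50
```

```text
time_s: 13.73
position: [0.482, -0.1679, 0.2011]
ee_rot: [[0.965, -0.261, 0.001], [-0.261, -0.965, -0.0], [0.001, 0.0, -1.0]]
contact_force: [-0.4, 0.1, -2.0]
finger_gap: 0.0257
time_s: 14.73
position: [0.482, -0.1679, 0.1391]
ee_rot: [[0.965, -0.261, 0.0], [-0.261, -0.965, -0.0], [0.0, 0.0, -1.0]]
contact_force: [-0.1, -0.4, -1.1]
finger_gap: 0.0254
```

```bash
python3 -m pendant '[{"travel":[0,0,0.001],"twist":[0,0,0],"fingers":0.01},{"travel":[0,0,0],"twist":[0,0,0],"fingers":0.01}]' 50
python3 -m pendant '[{"travel":[0,0,-0.008],"twist":[0,0,0],"fingers":0.01},{"travel":[0,0,-0.008],"twist":[0,0,0],"fingers":0.01},{"travel":[0,0,-0.008],"twist":[0,0,0],"fingers":0.01},{"travel":[0,0,-0.008],"twist":[0,0,0],"fingers":0.01},{"travel":[0,0,-0.008],"twist":[0,0,0],"fingers":0.01},{"travel":[0,0,-0.008],"twist":[0,0,0],"fingers":0.01},{"travel":[0,0,-0.008],"twist":[0,0,0],"fingers":0.01},{"travel":[0,0,-0.008],"twist":[0,0,0],"fingers":0.01},{"travel":[0,0,-0.008],"twist":[0,0,0],"fingers":0.01},{"travel":[0,0,-0.008],"twist":[0,0,0],"fingers":0.01},{"travel":[0,0,-0.008],"twist":[0,0,0],"fingers":0.01},{"travel":[0,0,-0.008],"twist":[0,0,0],"fingers":0.01},{"travel":[0,0,-0.02],"twist":[0,0,0],"fingers":0.01},{"travel":[0,0,-0.02],"twist":[0,0,0],"fingers":0.01},{"travel":[0,0,-0.02],"twist":[0,0,0],"fingers":0.01},{"travel":[0,0,-0.01],"twist":[0,0,0],"fingers":0.01},{"travel":[0,0,0],"twist":[0,0,0],"fingers":0.01}]' 50
python3 - <<'E'
from h import *
to([.3901,.0683,.30])
s=cams.capture("scene");crop(s,"s14.png",250,60,390,260,3);crop(s,"s14b.png",325,75,375,165,10)
E
```

```text
time_s: 14.9
position: [0.4824, -0.1679, 0.139]
ee_rot: [[0.965, -0.261, 0.001], [-0.261, -0.965, -0.0], [0.001, 0.0, -1.0]]
contact_force: [-1.1, 0.3, 4.2]
finger_gap: 0.0254
time_s: 16.32
position: [0.4832, -0.1682, 0.3066]
ee_rot: [[0.965, -0.261, 0.004], [-0.261, -0.965, -0.001], [0.005, 0.0, -1.0]]
contact_force: [0.0, 0.4, -1.8]
finger_gap: 0.025
t 16.32 p [ 0.4832 -0.1682  0.3066] yaw -15.12 tool z [ 0.0045 -0.0015 -1.    ] gap 0.025 F [ 0.03  0.38 -1.79] M [ 0.05 -0.04  0.04] q [ 0.38  0.15 -0.13  1.82  0.02  1.17 -1.59]
tool-frame shift to [0.3901, 0.0683, 0.3] : [-0.1516 -0.204   0.0059]
```

View pics/s14.png

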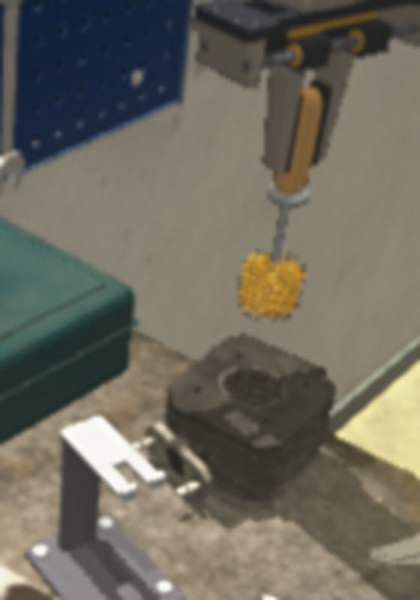

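View pics/s14b.png

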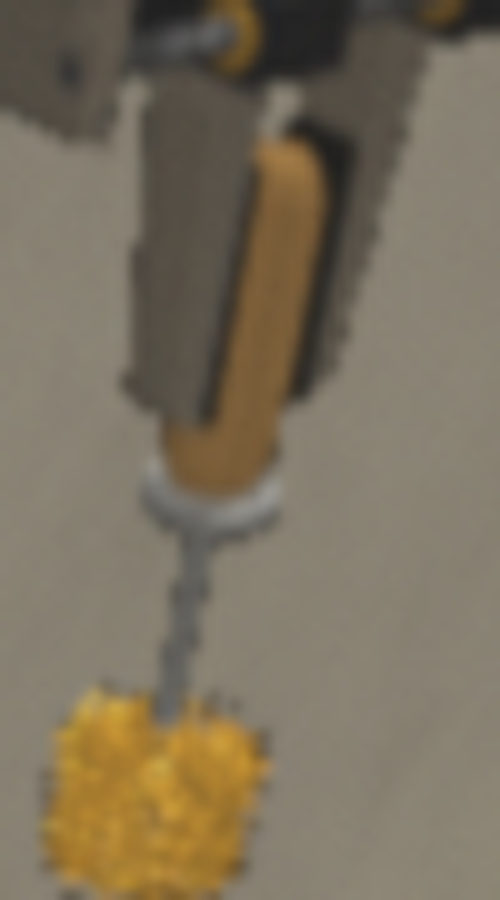

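```bash
python3 -m pendant '[{"travel":[-0.019,-0.0255,0],"twist":[0,0,0],"fingers":0.01},{"travel":[-0.019,-0.0255,0],"twist":[0,0,0],"fingers":0.01},{"travel":[-0.019,-0.0255,0],"twist":[0,0,0],"fingers":0.01},{"travel":[-0.019,-0.0255,0],"twist":[0,0,0],"fingers":0.01},{"travel":[-0.019,-0.0255,0],"twist":[0,0,0],"fingers":0.01},{"travel":[-0.019,-0.0255,0],"twist":[0,0,0],"fingers":0.01},{"travel":[-0.019,-0.0255,0],"twist":[0,0,0],"fingers":0.01},{"travel":[-0.019,-0.0255,0],"twist":[0,0,0],"fingers":0.01},{"travel":[0,0,0],"twist":[0,0,0],"fingers":0.01},{"travel":[0,0,0],"twist":[0,0,0],"fingers":0.01},{"travel":[0,0,0],"twist":[0,0,0],"fingers":0.01}]' 50
python3 - <<'E'
from h import *
to([.3901,.0683,.190])
E
```

```text
time_s: 17.28
position: [0.3881, 0.068, 0.3032]
ee_rot: [[0.965, -0.261, -0.001], [-0.261, -0.965, -0.001], [-0.001, 0.001, -1.0]]
contact_force: [-0.2, 0.5, -1.4]
finger_gap: 0.0249
t 17.28 p [0.3881 0.068  0.3032] yaw -15.13 tool z [-1.5e-03 -6.0e-04 -1.0e+00] gap 0.0249 F [-0.22  0.5  -1.41] M [-0.05 -0.06  0.02] q [ 0.14 -0.06 -0.37  2.04 -0.02  1.15 -2.06]
tool-frame shift to [0.3901, 0.0683, 0.19] : [ 0.002  -0.001   0.1132]
```

```bash
python3 -m pendant '[{"travel":[0,-0.001,0.023],"twist":[0,0,0],"fingers":0.01},{"travel":[0,0,0.023],"twist":[0,0,0],"fingers":0.01},{"travel":[0,0,0.023],"twist":[0,0,0],"fingers":0.01},{"travel":[0,0,0.023],"twist":[0,0,0],"fingers":0.01},{"travel":[0,0,0.021],"twist":[0,0,0],"fingers":0.01},{"travel":[0,0,0],"twist":[0,0,0],"fingers":0.01},{"travel":[0,0,0],"twist":[0,0,0],"fingers":0.01},{"travel":[0,0,0],"twist":[0,0,0],"fingers":0.01}]' 50
python3 - <<'E'
from h import *
to([.4577,.0502,.19])
s=cams.capture("scene");crop(s,"s15.png",240,130,390,280,4)
E
```

```text
time_s: 17.95
position: [0.3895, 0.0693, 0.1918]
ee_rot: [[0.965, -0.262, 0.001], [-0.262, -0.965, 0.0], [0.001, -0.0, -1.0]]
contact_force: [-0.4, 0.3, -1.4]
finger_gap: 0.0251
t 17.95 p [0.3895 0.0693 0.1918] yaw -15.19 tool z [ 8.e-04  2.e-04 -1.e+00] gap 0.0251 F [-0.37  0.33 -1.36] M [ 0.08 -0.01 -0.01] q [ 0.12  0.09 -0.39  2.19  0.04  0.87 -2.14]
tool-frame shift to [0.4577, 0.0502, 0.19] : [0.0708 0.0005 0.0018]
```

View pics/s15.png

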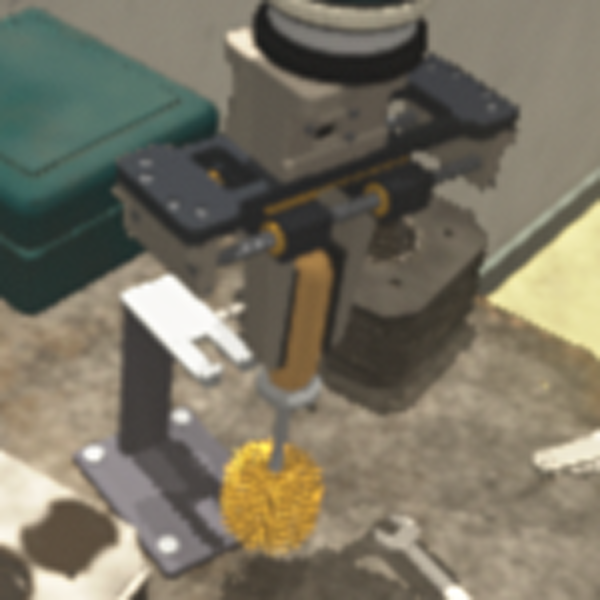

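```bash
python3 -m pendant '[{"travel":[0.012,0,0],"twist":[0,0,0],"fingers":0.01},{"travel":[0.012,0,0],"twist":[0,0,0],"fingers":0.01},{"travel":[0.012,0,0],"twist":[0,0,0],"fingers":0.01},{"travel":[0.012,0,0],"twist":[0,0,0],"fingers":0.01},{"travel":[0.012,0.0005,0],"twist":[0,0,0],"fingers":0.01},{"travel":[0.0105,0,0],"twist":[0,0,0],"fingers":0.01},{"travel":[0,0,0],"twist":[0,0,0],"fingers":0.01},{"travel":[0,0,0],"twist":[0,0,0],"fingers":0.01},{"travel":[0,0,0],"twist":[0,0,0],"fingers":0.01}]' 50
python3 - <<'E'
from h import *
to([.4577,.0502,.169])
s=cams.capture("scene");crop(s,"s16.png",240,130,370,280,4)
E
```

```text
time_s: 18.75
position: [0.456, 0.051, 0.1907]
ee_rot: [[0.966, -0.26, -0.001], [-0.26, -0.966, 0.0], [-0.001, 0.0, -1.0]]
contact_force: [0.3, 1.1, -1.5]
finger_gap: 0.0257
t 18.75 p [0.456  0.051  0.1907] yaw -15.09 tool z [-0.0013  0.     -1.    ] gap 0.0257 F [ 0.29  1.05 -1.53] M [ 0.06 -0.02 -0.02] q [ 0.13  0.2  -0.35  2.06  0.09  0.9  -2.1 ]
tool-frame shift to [0.4577, 0.0502, 0.169] : [0.0019 0.0003 0.0217]
```

View pics/s16.png

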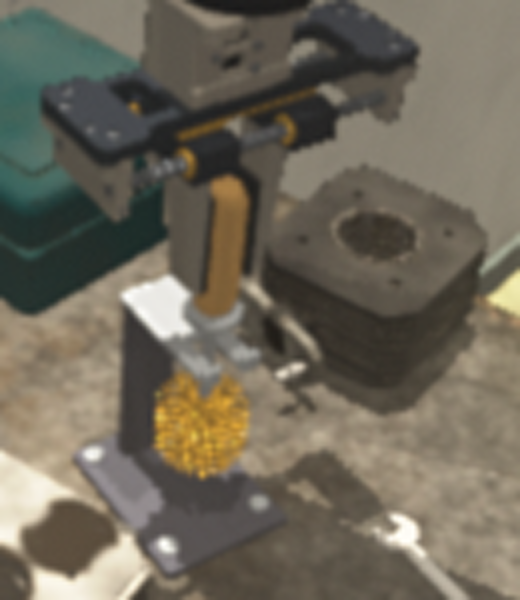

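Stem is in the slot, matching the earlier raised view to within 2 mm. Next: shift 2 mm in and lower onto the prongs.

```bash
python3 -m pendant '[{"travel":[0.0018,0,0.004],"twist":[0,0,0],"fingers":0.01},{"travel":[0,0,0.006],"twist":[0,0,0],"fingers":0.01},{"travel":[0,0,0.006],"twist":[0,0,0],"fingers":0.01},{"travel":[0,0,0.004],"twist":[0,0,0],"fingers":0.01},{"travel":[0,0,0],"twist":[0,0,0],"fingers":0.01},{"travel":[0,0,0],"twist":[0,0,0],"fingers":0.01}]' 50
python3 - <<'E'
from h import *
to([.4577,.0502,.169])
E
```

```text
time_s: 19.3
position: [0.4579, 0.0504, 0.1706]
ee_rot: [[0.965, -0.261, -0.001], [-0.261, -0.965, -0.0], [-0.001, 0.0, -1.0]]
contact_force: [0.7, 0.5, -2.0]
finger_gap: 0.0255
t 19.3 p [0.4579 0.0504 0.1706] yaw -15.1 tool z [-0.001 -0.    -1.   ] gap 0.0255 F [ 0.69  0.47 -2.02] M [ 0.03  0.01 -0.01] q [ 0.13  0.23 -0.35  2.07  0.11  0.85 -2.12]
tool-frame shift to [0.4577, 0.0502, 0.169] : [-0.0002  0.0003  0.0016]
```

```bash
python3 -m pendant '[{"travel":[0,0,0.001],"twist":[0,0,0],"fingers":0.01},{"travel":[0,0,0.0005],"twist":[0,0,0],"fingers":0.01},{"travel":[0,0,0],"twist":[0,0,0],"fingers":0.01}]' 50
python3 -m pendant '[{"travel":[0,0,0.0004],"twist":[0,0,0],"fingers":0.01},{"travel":[0,0,0],"twist":[0,0,0],"fingers":0.01}]' 50
python3 - <<'E'
from h import *
st()
s=cams.capture("scene");crop(s,"s17.png",240,130,370,280,4)
E
```

```text
time_s: 19.55
position: [0.4584, 0.0504, 0.1696]
ee_rot: [[0.965, -0.261, 0.0], [-0.261, -0.965, -0.0], [0.0, -0.0, -1.0]]
contact_force: [-0.6, 0.4, -1.4]
finger_gap: 0.025
time_s: 19.72
position: [0.4583, 0.0504, 0.1692]
ee_rot: [[0.965, -0.261, 0.0], [-0.261, -0.965, -0.0], [0.0, 0.0, -1.0]]
contact_force: [0.2, -0.1, -1.4]
finger_gap: 0.0253
t 19.72 p [0.4583 0.0504 0.1692] yaw -15.12 tool z [ 1.e-04 -1.e-04 -1.e+00] gap 0.0253 F [ 0.24 -0.1  -1.41] M [0.02 0.01 0.01] q [ 0.13  0.24 -0.35  2.07  0.11  0.85 -2.12]
```

View pics/s17.png

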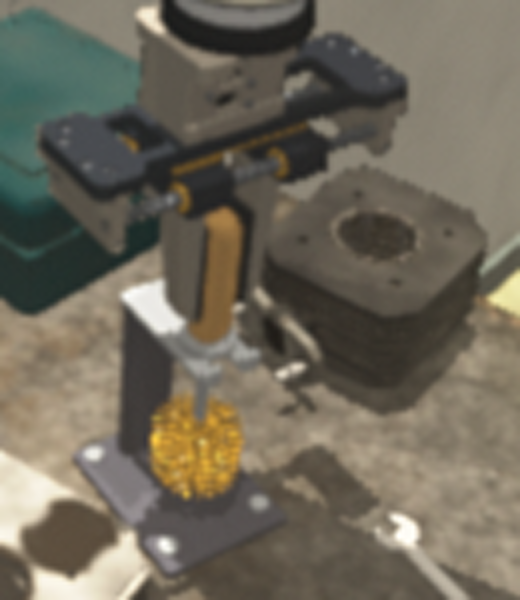

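```bash
python3 -m pendant '[{"travel":[-0.0005,0,0.0004],"twist":[0,0,0],"fingers":0.01},{"travel":[0,0,0],"twist":[0,0,0],"fingers":0.01}]' 50
python3 -m pendant '[{"travel":[0,0,0],"twist":[0,0,0],"fingers":0.03},{"travel":[0,0,0],"twist":[0,0,0],"fingers":0.033},{"travel":[0,0,0],"twist":[0,0,0],"fingers":0.04},{"travel":[0,0,0],"twist":[0,0,0],"fingers":0.055},{"travel":[0,0,0],"twist":[0,0,0],"fingers":0.07},{"travel":[0,0,0],"twist":[0,0,0],"fingers":0.0919},{"travel":[0,0,0],"twist":[0,0,0],"fingers":0.0919},{"travel":[0,0,0],"twist":[0,0,0],"fingers":0.0919},{"travel":[0,0,0],"twist":[0,0,0],"fingers":0.0919},{"travel":[0,0,0],"twist":[0,0,0],"fingers":0.0919},{"travel":[0,0,0],"twist":[0,0,0],"fingers":0.0919},{"travel":[0,0,0],"twist":[0,0,0],"fingers":0.0919}]'
python3 - <<'E'
from h import *
st()
s=cams.capture("scene");crop(s,"s18.png",240,130,370,280,4)
E
```

```text
time_s: 19.93
position: [0.4581, 0.0505, 0.169]
ee_rot: [[0.965, -0.261, 0.001], [-0.261, -0.965, -0.0], [0.001, -0.0, -1.0]]
contact_force: [-0.4, 0.2, -0.4]
finger_gap: 0.0249
time_s: 20.93
position: [0.4578, 0.0505, 0.1688]
ee_rot: [[0.965, -0.261, 0.0], [-0.261, -0.965, -0.0], [0.0, 0.0, -1.0]]
contact_force: [0.2, 0.5, 1.0]
finger_gap: 0.0915
t 20.93 p [0.4578 0.0505 0.1688] yaw -15.11 tool z [ 0. -0. -1.] gap 0.0915 F [0.16 0.45 0.96] M [0.03 0.05 0.02] q [ 0.13  0.24 -0.35  2.08  0.11  0.85 -2.12]
```

View pics/s18.png

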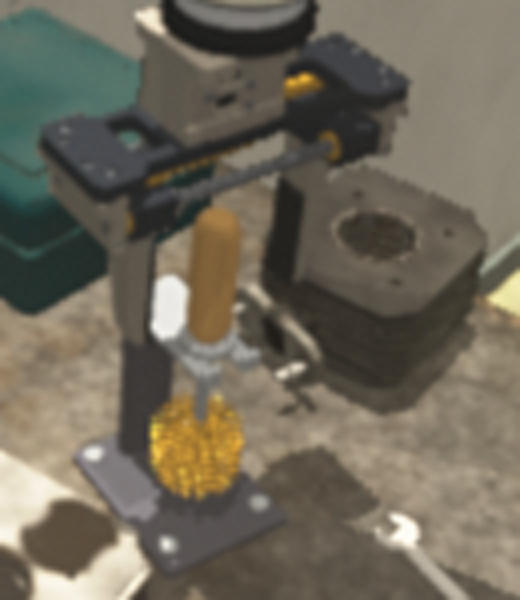

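Brush hangs upright, as in the picture before the grasp. Retreat straight up, then aside.

```bash
python3 -m pendant '[{"travel":[0,0,-0.012],"twist":[0,0,0],"fingers":0.0919},{"travel":[0,0,-0.022],"twist":[0,0,0],"fingers":0.0919},{"travel":[0,0,-0.025],"twist":[0,0,0],"fingers":0.0919},{"travel":[0,0,-0.025],"twist":[0,0,0],"fingers":0.0919},{"travel":[0,0,-0.025],"twist":[0,0,0],"fingers":0.0919},{"travel":[0,0,-0.025],"twist":[0,0,0],"fingers":0.0919},{"travel":[0.01,0.025,0],"twist":[0,0,0],"fingers":0.0919},{"travel":[0.01,0.025,0],"twist":[0,0,0],"fingers":0.0919},{"travel":[0.01,0.025,0],"twist":[0,0,0],"fingers":0.0919},{"travel":[0.01,0.025,0],"twist":[0,0,0],"fingers":0.0919},{"travel":[0.01,0.025,0],"twist":[0,0,0],"fingers":0.0919},{"travel":[0.01,0.025,0],"twist":[0,0,0],"fingers":0.0919},{"travel":[0.01,0.025,0],"twist":[0,0,0],"fingers":0.0919},{"travel":[0.01,0.025,0],"twist":[0,0,0],"fingers":0.0919},{"travel":[0.01,0.025,0],"twist":[0,0,0],"fingers":0.0919},{"travel":[0,0,0],"twist":[0,0,0],"fingers":0.0919},{"travel":[0,0,0],"twist":[0,0,0],"fingers":0.0919},{"travel":[0,0,0],"twist":[0,0,0],"fingers":0.0919}]'
python3 - <<'E'
from h import *
st()
s=cams.capture("scene");t=cams.capture("top")
for c,n in((s,"scene"),(t,"top")):
    a=cv2.imread(f"pics/{n}0.png");b=c["image"][:,:,::-1]
    cv2.imwrite(f"pics/{n}_end.png",b)
crop(s,"s19.png",140,140,380,340,3);crop(t,"t19.png",120,110,385,290,3)
E
```

```text
time_s: 22.48
position: [0.486, -0.1892, 0.3025]
ee_rot: [[0.966, -0.26, -0.0], [-0.26, -0.966, 0.001], [-0.001, -0.001, -1.0]]
contact_force: [-0.4, -0.3, -0.7]
finger_gap: 0.0918
t 22.48 p [ 0.486  -0.1892  0.3025] yaw -15.07 tool z [-5.e-04  8.e-04 -1.e+00] gap 0.0918 F [-0.39 -0.26 -0.74] M [ 0.07 -0.04  0.01] q [ 0.43  0.18 -0.14  1.8   0.03  1.17 -1.55]
```

View pics/s19.png

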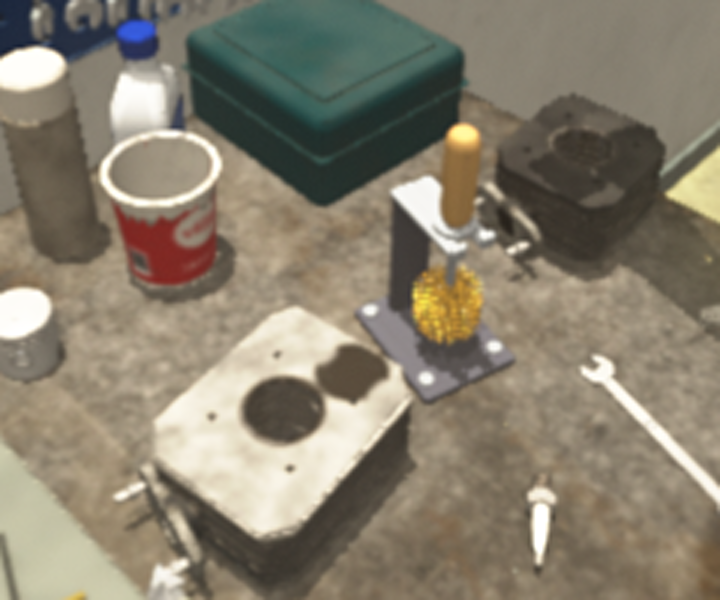

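View pics/t19.png

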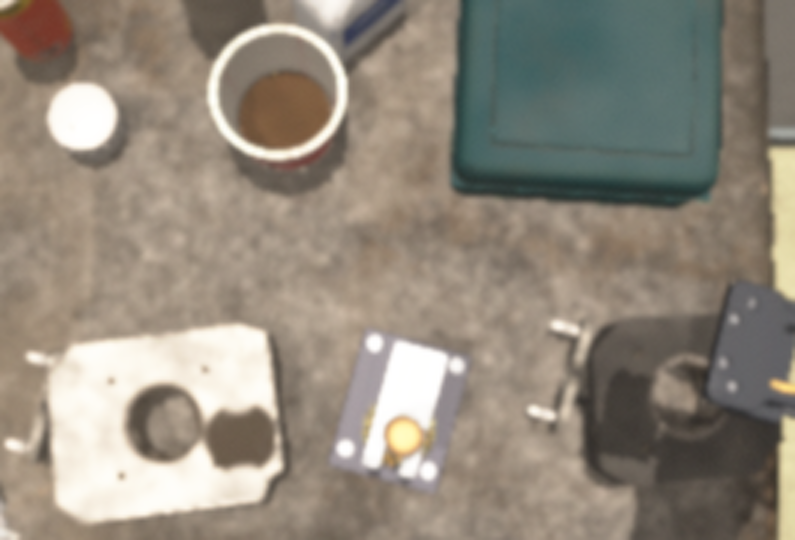

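```bash
python3 -c "
from workcell import robot
print(robot.close_job())"
```

```text
the job is handed in; nothing more can be done
None
```

I scrubbed the bore of the taller (dark) barrel with three full strokes, hung the brush back in the rack and handed the job in at about 22.5 s.

- **Strokes:** each one went down until the tip touched the bench (contact at TCP z = 0.139 m). The first two came back up with the head's top about 25 mm above the barrel's top face. The third carried on up and out of the bore. On the third stroke the first reading at the bottom showed almost no contact, so I pressed 1 mm further before lifting, and then it read 4 N. The highest contact force I read was about 5 N.
- **Rack:** the brush hangs upright, with the collar on the prongs behind the lips. The picture after release matches the one before the grasp.
- **Surroundings:** in the final scene and top views both barrels, the piston and the tub look where they were. I only compared pixel positions for the dark barrel's studs, and they were unchanged. The open gripper was clear of everything at z = 0.30 m.
- **Disagreement:** the two cameras put the bore and the brush 1 to 2.5 mm apart from each other. I used a position between them, and the brush went in without any measurable side force.

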